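# Find the empty bay by its rocking lid and push it open

## Robot

A 6-joint arm with a two-finger parallel gripper is mounted at the origin on the work surface; the furniture and walls round the work are solid. World frame = base frame: x ahead of the robot, y to its left, z up, the work surface at z = 0. Lengths are in m, angles in rad, forces in N, time in s.
With the tool pointing down it reaches from about 0.325 to 0.775 m from the base axis. Payload 9.3 kg.
Tool frame: the origin (TCP) lies midway between the tips of the shut fingers; the grasp point (between the pads) lies 19 mm behind it; z points along the fingers, y is the line along which they close (so a half turn about z gives the same grasp; the last joint's range is limited). The gripper opens to 85 mm and grips with 20 to 120 N. Pads are 22 mm wide; open, the fingers measure 114 mm over their backs; the gripper's body (76 mm by 85 mm) begins 54 mm behind the grasp point. The pads swing forward as they close: fully open they stand 13 mm farther back than shut.
Start: joints at [-1.346, 0.259, 0.021, 1.334, 0, 1.418], TCP at [0.203, -0.511, 0.196] pointing down, gripper open.
Joint ranges: [-3.04, 3.04], [-0.91, 1.82], [-1.04, 1.36], [-1.92, 1.95], [-1.52, 1.45], [-3.14, 3.14]. Speed limits (rad/s): [2.22, 2.22, 2.79, 3.14, 3.14, 3.14].

## Interface

Orientations are given as a rotation vector (axis times angle).
In Python, from plant import robot gives the robot as it stands.
- The arm moves only by the shell command python3 -m handwheel 'ROWS' [OPENING] [FORCE]. ROWS is a JSON object of lists of equal length, an entry for each row: "linear": the shift along the tool's x, y, z in cm, a list of three; "yaw": the turn about the tool's z in degrees. A call has 1 to 12 rows; each row is the pose to reach, as a shift and turn from the pose commanded when the call began, along the tool's axes at that moment; what a row does not reach only later rows make up. A row lasts 1/10 s, in which the tool goes at most 50 mm and 8.59 degrees, less where a joint would pass 70% of its speed; a pose out of reach is approached as far as the arm can. A call with a gripper value outside its range is refused whole. OPENING is the opening, from 0 (shut) to 1 (fully open), set as the call begins (- or left out, the last holds). The fingers move at their own pace and stop on an object; FORCE is the grip in N (left out, the last holds). Time passes only in rows, so rows that repeat a pose let the fingers close. It gives the time, the measured TCP pose, the force, the opening and the grip force at its end, in the units of the state.
- robot.sense(): the state, without advancing time (a new reading comes with each control period).
- robot.read_camera(name): name is "side" or "top"; returns a dict with "pixels" (384x512x3 uint8, red, green, blue), "camera_matrix" (3x3 intrinsics, pixels), "R" (3x3) and "t" (3): a world point X has camera coordinates R X + t. Camera axes: x right, y down, z forward; pixel columns grow to the right and rows downward; lengths in m; the calibration is good to about 2 mm. A picture is of the moment at which its call begins. There is no depth.
- robot.sign_off(): hands the job in; it is judged then, once.
The state is a dict: "t": time; "joints": joint angles; "dq": joint speeds; "joint_efforts": joint torques, N m; "tool_pos": TCP position; "eef_rot": TCP orientation; "wrist_force": force on the tool from outside, world axes, zero at the start; "moment": the same for the moment, N m; "grip_width": finger opening in m; "finger_force": force on a finger pad.
Only numpy, scipy, OpenCV 4.12 (cv2) and the standard library are available. Lean on these libraries where they do the work, as an engineer would, in place of code of your own. Each camera call takes 0.05 s, during which the arm holds its last target. There are 200 camera calls.

## Task

Three compartments of the blue parts bin are packed full, so their lids cannot tip; one is empty. With closed fingertips press lightly on the ribbed near half of the lids, one after another, until you find the one that rocks, then push that lid open to at least 45 degrees, leave it standing open and move clear. Do not press hard on the lids that stay firm, grasp nothing and leave the things round the bin where they are.

Things in the scene. Friction and masses are not known exactly. Their poses are not given: they have to be found in the camera images.
- bin: blue parts bin fixed to the table, 140 mm deep (its x) by 360 mm wide (its y) by 80 mm high, 5 mm walls and bottom, with four side-by-side compartments (about 84 mm wide, 130 mm front to back inside, 75 mm deep) closed by four identical grey lids flush with the rim. Origin: centre of its underside; its y axis runs along the row of lids from lid_4 towards lid_1, its x axis points away from the robot, across the lids (the bin may be turned by up to about 15 degrees).
- lid_1 (a joint): angle of the leftmost (+y end) lid: 0 = shut and flush, grows as its near half tips down into the bin and its far half rises, up to a stop at 1.0 rad. The lid is a plate 129 mm (front to back) x 83 mm x 6 mm on a pin along the bin's y axis through its middle; it cannot tip the other way. A free lid yields to about 2 to 3 N at the press point and stays at whatever angle it is left; one over a full compartment gives under 2 mm and then is rigid.
- lid_1_press (a point): press point of the leftmost (+y end) lid: on its top face, in the black ribbed patch (40 mm wide) of its near half, 38 mm from the pin towards the robot; 80 mm above the table when shut. It moves with the lid; straight down from here there is room for closed fingertips to go about 45 mm below the rim as the lid tips.
- lid_2 (a joint): angle of the second from the left lid: 0 = shut and flush, grows as its near half tips down into the bin and its far half rises, up to a stop at 1.0 rad. The lid is a plate 129 mm (front to back) x 83 mm x 6 mm on a pin along the bin's y axis through its middle; it cannot tip the other way. A free lid yields to about 2 to 3 N at the press point and stays at whatever angle it is left; one over a full compartment gives under 2 mm and then is rigid.
- lid_2_press (a point): press point of the second from the left lid: on its top face, in the black ribbed patch (40 mm wide) of its near half, 38 mm from the pin towards the robot; 80 mm above the table when shut. It moves with the lid; straight down from here there is room for closed fingertips to go about 45 mm below the rim as the lid tips.
- lid_3 (a joint): angle of the third from the left lid: 0 = shut and flush, grows as its near half tips down into the bin and its far half rises, up to a stop at 1.0 rad. The lid is a plate 129 mm (front to back) x 83 mm x 6 mm on a pin along the bin's y axis through its middle; it cannot tip the other way. A free lid yields to about 2 to 3 N at the press point and stays at whatever angle it is left; one over a full compartment gives under 2 mm and then is rigid.
- lid_3_press (a point): press point of the third from the left lid: on its top face, in the black ribbed patch (40 mm wide) of its near half, 38 mm from the pin towards the robot; 80 mm above the table when shut. It moves with the lid; straight down from here there is room for closed fingertips to go about 45 mm below the rim as the lid tips.
- lid_4 (a joint): angle of the rightmost (-y end) lid: 0 = shut and flush, grows as its near half tips down into the bin and its far half rises, up to a stop at 1.0 rad. The lid is a plate 129 mm (front to back) x 83 mm x 6 mm on a pin along the bin's y axis through its middle; it cannot tip the other way. A free lid yields to about 2 to 3 N at the press point and stays at whatever angle it is left; one over a full compartment gives under 2 mm and then is rigid.
- lid_4_press (a point): press point of the rightmost (-y end) lid: on its top face, in the black ribbed patch (40 mm wide) of its near half, 38 mm from the pin towards the robot; 80 mm above the table when shut. It moves with the lid; straight down from here there is room for closed fingertips to go about 45 mm below the rim as the lid tips.
- pliers: red-handled pliers lying down, 56x161x12 mm; a loose bystander, not to be disturbed. Origin: centre of its underside.
- sanding_block: brown sanding block, 45x75x23 mm; a loose bystander, not to be disturbed. Origin: centre of its underside.
- bit_case: flat grey drill-bit case, 80x130x22 mm; a loose bystander, not to be disturbed. Origin: centre of its underside.
- pebble3: dark stone, 53x62x29 mm; a loose bystander, not to be disturbed. Origin: centre of its underside.
- dropper_bottle: amber dropper bottle with black bulb, 33 mm wide, 102 mm tall; a loose bystander, not to be disturbed. Origin: centre of its underside.
- slip_jar: white jar with grey lid, 72 mm wide, 102 mm tall; a loose bystander, not to be disturbed. Origin: centre of its underside.
- c_clamp: orange C-clamp lying down, 79x119x15 mm; a loose bystander, not to be disturbed. Origin: centre of its underside.

How it is judged:
On the way, in this order (a step that is already met when the one before it is completed fails the run):
1. one lid rocks (tips past 0.2 rad) under the fingers (value of joint any of lid_1, lid_2, lid_3, lid_4 above 0.2 rad and contact force between the fingers and bin above 0.3 N), for 0.05 s.
2. that lid is pushed open past 0.7 rad (40 degrees) (((value of joint lid_1 above 0.7 rad and value of joint each of lid_2, lid_3, lid_4 below 0.2 rad) or (value of joint lid_2 above 0.7 rad and value of joint each of lid_1, lid_3, lid_4 below 0.2 rad) or (value of joint lid_3 above 0.7 rad and value of joint each of lid_1, lid_2, lid_4 below 0.2 rad) or (value of joint lid_4 above 0.7 rad and value of joint each of lid_1, lid_2, lid_3 below 0.2 rad))), for 0.1 s.
At the end, for the whole second after the job is handed in: exactly one lid stands open by more than 0.7 rad (40 degrees) and at rest, and the other three are shut (under 0.2 rad) (((value of joint lid_1 above 0.7 rad and value of joint each of lid_2, lid_3, lid_4 below 0.2 rad) or (value of joint lid_2 above 0.7 rad and value of joint each of lid_1, lid_3, lid_4 below 0.2 rad) or (value of joint lid_3 above 0.7 rad and value of joint each of lid_1, lid_2, lid_4 below 0.2 rad) or (value of joint lid_4 above 0.7 rad and value of joint each of lid_1, lid_2, lid_3 below 0.2 rad)) and velocity of joint lid_1 between -0.05 and 0.05 rad/s and velocity of joint lid_2 between -0.05 and 0.05 rad/s and velocity of joint lid_3 between -0.05 and 0.05 rad/s and velocity of joint lid_4 between -0.05 and 0.05 rad/s); the robot touches nothing.
It fails at once if a lid or the bin is pressed with more than 60 N (contact force between the fingers and bin above 60 N).
It fails at once if a bystander is lifted or moved by more than 25 mm (distance of any of pliers, sanding_block, bit_case, pebble3, dropper_bottle, slip_jar, c_clamp from where it was at the start of the episode above 0.025 m).
It also fails if it takes over 45 s, if anything falls off the work surface, if the arm or the gripper's body presses on something with over 40 N, if the wrist force passes 120 N, or if a joint passes its speed limit or range.

## Working session

There is one attempt and no reset: what is moved stays moved. The work goes in short steps, Python scripts to look and compute and a shell command to move; the robot and the scene stay as the last step left them, time stands still between calls to the robot, and variables do not carry over. Pictures are saved under pics/ and viewed, at most 10 in all, crops included, and the job is handed in when it is done.

```bash
mkdir -p pics
python3 - <<'E'
from plant import robot
import cv2,pickle
d={}
for n in("top","side"):
    c=robot.read_camera(n);d[n]=c;cv2.imwrite(f"pics/{n}0.png",c["pixels"][:,:,::-1]);print(n,c["camera_matrix"],c["R"],c["t"])
pickle.dump(d,open("cams.pkl","wb"));s=robot.sense();print(s)
E
```

```text
top [[383.70278252   0.         252.72029988]
 [  0.         383.70278252 188.2300359 ]
 [  0.           0.           1.        ]] [[-0.0229808  -0.99956874 -0.0182814 ]
 [-0.99519028  0.02461429 -0.09481792]
 [ 0.09522701  0.01601448 -0.99532676]] [0.03845188 0.58326954 1.09820948]
side [[497.5035334    0.         257.99681012]
 [  0.         497.5035334  193.71198995]
 [  0.           0.           1.        ]] [[ 0.99949471  0.03139233 -0.00498556]
 [ 0.01072616 -0.48075515 -0.87678928]
 [-0.02992129  0.87629276 -0.48084895]] [-0.55804272  0.0768606   1.76066767]
{'t': 0.1, 'joints': array([-1.34561909e+00,  2.59115890e-01,  2.08424707e-02,  1.33370066e+00,
        1.27362596e-05,  1.41818898e+00]), 'dq': array([ 4.97164182e-04, -3.53933222e-04,  6.77798118e-04,  3.89485269e-05,
       -1.66324783e-03, -1.58557883e-04]), 'joint_efforts': array([ 4.16347728e-03, -5.56692982e+01,  3.45069659e+01,  1.16001751e-02,
       -2.06268842e-04,  1.32960659e-05]), 'tool_pos': array([ 0.20280414, -0.51093026,  0.19563941]), 'eef_rot': array([-3.08455613e+00, -5.89678907e-01,  4.71022835e-05]), 'wrist_force': array([-0.58699126, -0.61936068, -0.14837061]), 'moment': array([-0.0296226 ,  0.01592118,  0.0404058 ]), 'finger_force': 0.0, 'grip_width': 0.08537354554672508}
```

View pics/top0.png

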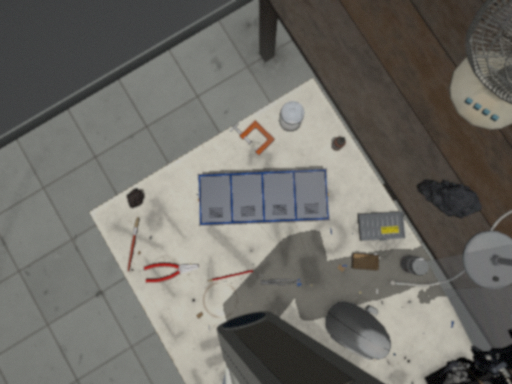

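View pics/side0.png

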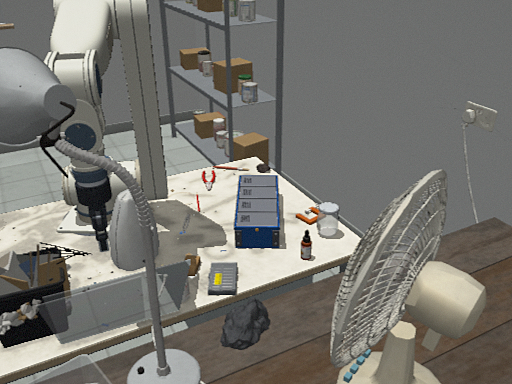

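The top view shows the bin with corners near (199,172), (327,168), (329,220), (200,225) and dark patches near (216,212) to (312,209). The lamp head is at (357,330). In the side view the bin is at (258,210).

```bash
cat > h.py <<'E'
import numpy as np,cv2
def ray(c,uv,z):
    R=np.array(c["R"]);t=np.array(c["t"]);o=-R.T@t
    d=R.T@np.linalg.inv(c["camera_matrix"])@np.array([uv[0],uv[1],1.]);return o+d*(z-o[2])/d[2]
def rays(c,uv):
    R=np.array(c["R"]);o=-R.T@np.array(c["t"]);d=R.T@np.linalg.inv(c["camera_matrix"])@np.array([uv[0],uv[1],1.]);return o,d/np.linalg.norm(d)
def proj(c,X):
    p=c["camera_matrix"]@(c["R"]@np.array(X)+c["t"]);return p[:2]/p[2]
def tri(a,ua,b,ub):
    o1,d1=rays(a,ua);o2,d2=rays(b,ub);s=np.linalg.lstsq(np.c_[d1,-d2],o2-o1,rcond=None)[0]
    p,q=o1+s[0]*d1,o2+s[1]*d2;return (p+q)/2,np.linalg.norm(p-q)
E
python3 - <<'E'
import pickle;from h import *
d=pickle.load(open("cams.pkl","rb"));T,S=d["top"],d["side"]
for n,c in d.items(): print(n,-c["R"].T@c["t"])
def patches(c,box):
    x0,y0,x1,y1=box;im=c["pixels"][y0:y1,x0:x1].astype(int)
    blue=(im[...,2]-im[...,0]>45)
    return im,blue
im=T["pixels"];hsv=cv2.cvtColor(im,cv2.COLOR_RGB2HSV)
m=cv2.inRange(hsv,(105,110,40),(125,255,255));m[:150]=0;m[240:]=0;m[:,:180]=0;m[:,345:]=0
cn=max(cv2.findContours(m,0,2)[0],key=cv2.contourArea);r=cv2.minAreaRect(cn);b=cv2.boxPoints(r);print("rect",r)
for p in b: print(p,ray(T,p,.08))
g=cv2.cvtColor(im,cv2.COLOR_RGB2GRAY)
P=[]
for cx,cy in[(216,212),(248,211),(280,210),(312,209)]:
    w=g[cy-9:cy+10,cx-11:cx+12].astype(float);k=np.clip(np.median(w)-15-w,0,None);k[np.abs(hsv[cy-9:cy+10,cx-11:cx+12,1].astype(int))>110]=0
    yy,xx=np.mgrid[cy-9:cy+10,cx-11:cx+12];u=((k*xx).sum()/k.sum(),(k*yy).sum()/k.sum());P.append(u);X=ray(T,u,.08);print("patch",u,X,"side",proj(S,X))
print("tcp",proj(T,[.203,-.511,.196]),proj(S,[.203,-.511,.196]))
c=cv2.resize(S["pixels"][160:290,190:360],None,fx=4.5,fy=4.5,interpolation=2);cv2.imwrite("pics/sc.png",c[:,:,::-1])
E
```

```text
top [0.47676863 0.00649127 1.14908464]
side [ 0.60961778 -1.48839095  0.91122359]
rect ((237.0, 182.0), (20.0, 76.0), 90.0)
[199. 172.] [0.62872571 0.17399497 0.08      ]
[275. 172.] [ 0.6232676  -0.03990423  0.08      ]
[275. 192.] [ 0.56693599 -0.03829901  0.08      ]
[199. 192.] [0.57216168 0.17454219 0.08      ]
patch (np.float64(215.3540772532189), np.float64(213.32081545064378)) [0.51140322 0.12943004 0.08      ] side [246.18079222 180.04086469]
patch (np.float64(249.48651960784315), np.float64(211.4424019607843)) [0.51438329 0.03418504 0.08      ] side [245.60908698 192.50893433]
patch (np.float64(281.1453534551231), np.float64(210.7887212073074)) [ 0.51411866 -0.05386926  0.08      ] side [244.12527202 205.14223232]
patch (np.float64(310.27429274292746), np.float64(213.73554735547356)) [ 0.50404749 -0.13431272  0.08      ] side [239.57146449 217.71839345]
tcp [479.76052813 335.15340888] [105.30116888 256.42633081]
```

View pics/sc.png

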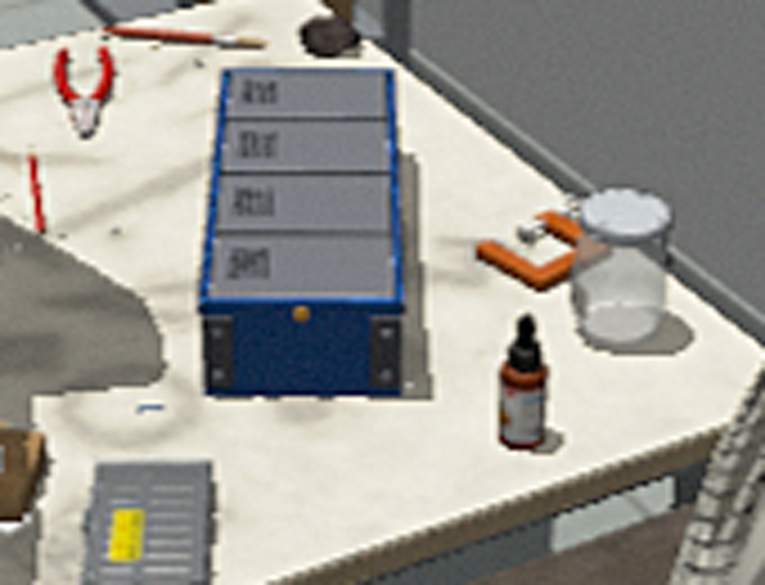

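The side crop shows the lid patches at full-image pixels (247.8,180.4), (247.1,192), (246.4,204.9) and (245.3,218.4). The rim corners are at (239.3,175.1), (277.3,175.1), (279.3,227.3) and (234.9,226.7). I'll triangulate these with the top view.

Run:
```python
import pickle;from h import *
d=pickle.load(open("cams.pkl","rb"));T,S=d["top"],d["side"]
top=[(216,212),(248,211),(280,210),(312,209),(199,172),(326.5,168),(328.5,220),(200,225)]
side=[(247.8,180.4),(247.1,192),(246.4,204.9),(245.3,218.4),(277.3,175.1),(279.3,227.3),(234.9,226.7),(239.3,175.1)]
for a,b in zip(top,side):
    p,e=tri(T,a,S,b);print(p.round(4),round(e,4),ray(T,a,.08).round(4),ray(S,b,.08).round(4))
q=np.array([ray(T,a,.08)[:2] for a in top[4:]]);c=q.mean(0);ay=(q[0]+q[3]-q[1]-q[2])/2;th=np.arctan2(-ay[0],ay[1]);print("centre",c,"yaw",th,"size",np.hypot(*ay),np.hypot(*((q[0]+q[1]-q[2]-q[3])/2)))
ex=np.array([np.cos(th),np.sin(th)]);ey=np.array([-ex[1],ex[0]])
for i in range(4):
    X=c-.038*ex+ey*.0885*(1.5-i);print(i+1,X.round(4),proj(T,[*X,.08]).round(1),proj(S,[*X,.08]).round(1))
```

```text
[0.5162 0.1277 0.0794] 0.0024 [0.515  0.1276 0.08  ] [0.5175 0.1267 0.08  ]
[0.5175 0.0385 0.0796] 0.0037 [0.5157 0.0383 0.08  ] [0.5194 0.038  0.08  ]
[ 0.519  -0.0506  0.0789] 0.0051 [ 0.5164 -0.0508  0.08  ] [ 0.5216 -0.0521  0.08  ]
[ 0.5198 -0.1393  0.0806] 0.0056 [ 0.5171 -0.1396  0.08  ] [ 0.5226 -0.138   0.08  ]
[0.627  0.1739 0.0795] 0.0035 [0.6287 0.174  0.08  ] [0.6253 0.1722 0.08  ]
[ 0.6309 -0.1848  0.078 ] 0.0006 [ 0.6309 -0.1844  0.08  ] [ 0.6305 -0.188   0.08  ]
[ 0.4891 -0.1841  0.0775] 0.007 [ 0.4856 -0.184   0.08  ] [ 0.493  -0.1878  0.08  ]
[0.4817 0.1731 0.0779] 0.0033 [0.48   0.1726 0.08  ] [0.4836 0.1692 0.08  ]
centre [ 0.55629405 -0.00543848] yaw 0.010839142822110154 size 0.3575384553055704 0.14703196391874446
1 [0.5169 0.1269] [216.2 211.3] [247.6 180.4]
2 [0.5178 0.0384] [247.9 210.2] [246.7 191.9]
3 [ 0.5188 -0.0501] [279.7 209.1] [245.6 204.6]
4 [ 0.5197 -0.1386] [311.6 208. ] [244.4 218.5]
```

Run:
```python
from plant import robot
from scipy.spatial.transform import Rotation as R
print(R.from_rotvec(robot.sense()["eef_rot"]).as_matrix().round(3))
```

```text
[[ 0.929  0.369 -0.   ]
 [ 0.369 -0.929  0.001]
 [ 0.    -0.001 -1.   ]]
```

The triangulated heights are 78–80 mm, the rim is about 358×147 mm and the yaw is about 0.6°, all of which match the bin. I'll check where the lamp stands relative to the path.

Run:
```python
import pickle;from h import *
d=pickle.load(open("cams.pkl","rb"));T,S=d["top"],d["side"]
for a,b in [((357,330),(133,232)),((357,330),(20,80)),((490,255),(160,370)),((417,266),(133,232)),((417,266),(20,80)),((417,266),(160,370))]:
    print(a,b,*[np.round(x,3) for x in tri(T,a,S,b)])
for X in [(.203,-.511,.196),(.203,-.511,.35),(.36,-.325,.2),(.519,-.139,.15)]: print(X,proj(T,X).round(),proj(S,X).round())
a=cv2.resize(T["pixels"][180:384,200:512],None,fx=2.5,fy=2.5,interpolation=2);cv2.imwrite("pics/tc.png",a[:,:,::-1])
```

```text
(357, 330) (133, 232) [ 0.192 -0.245  0.093] 0.002
(357, 330) (20, 80) [ 0.134 -0.224  0.511] 0.355
(490, 255) (160, 370) [ 0.361 -0.673 -0.01 ] 0.022
(417, 266) (133, 232) [ 0.305 -0.394  0.187] 0.126
(417, 266) (20, 80) [ 0.223 -0.332  0.551] 0.406
(417, 266) (160, 370) [ 0.314 -0.524 -0.178] 0.023
(0.203, -0.511, 0.196) [480. 335.] [105. 256.]
(0.203, -0.511, 0.35) [524. 357.] [ 95. 202.]
(0.36, -0.325, 0.2) [398. 270.] [182. 216.]
(0.519, -0.139, 0.15) [315. 207.] [244. 199.]
```

View pics/tc.png

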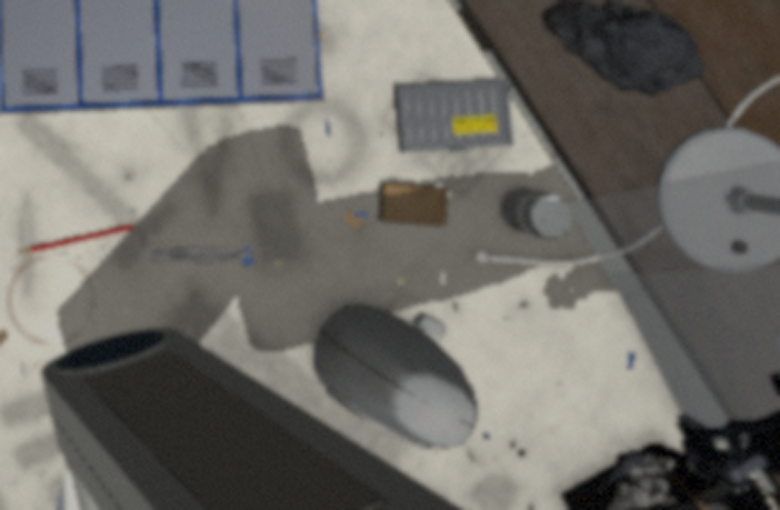

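The grey standing object sits at about (0.19, -0.245) and is clear of the straight path. I also want to identify the cylinder at top pixel (417,266) and the translucent panel.

Run:
```python
import pickle;from h import *
d=pickle.load(open("cams.pkl","rb"));T,S=d["top"],d["side"]
for z in (0,.05,.1,.2,.3): 
    for u in [(417,266),(357,330)]: X=ray(T,u,z);print(u,X.round(3),proj(S,X).round())
a=cv2.resize(S["pixels"][130:370,0:250],None,fx=2.5,fy=2.5,interpolation=2);cv2.imwrite("pics/sl.png",a[:,:,::-1])
```

```text
(417, 266) [ 0.346 -0.451  0.   ] [175. 303.]
(357, 330) [ 0.167 -0.267  0.   ] [128. 261.]
(417, 266) [ 0.352 -0.431  0.05 ] [177. 284.]
(357, 330) [ 0.181 -0.255  0.05 ] [131. 246.]
(417, 266) [ 0.357 -0.411  0.1  ] [179. 264.]
(357, 330) [ 0.194 -0.243  0.1  ] [134. 230.]
(417, 266) [ 0.369 -0.371  0.2  ] [182. 225.]
(357, 330) [ 0.221 -0.22   0.2  ] [141. 197.]
(417, 266) [ 0.38  -0.331  0.3  ] [186. 185.]
(357, 330) [ 0.248 -0.196  0.3  ] [148. 163.]
```

View pics/sl.png

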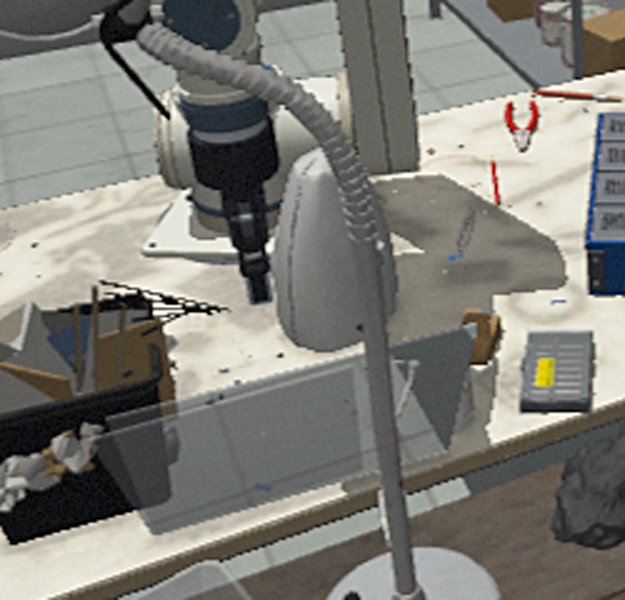

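The grey body at side (130,230) is about 0.17 m tall and the panel about 0.13 m. I'll rise, cross and shut the fingers.

```bash
python3 -m handwheel '{"linear":[[0,0,-4],[0,0,-8],[3.6,-1.9,-8],[7.2,-3.8,-8],[10.8,-5.7,-8],[14.4,-7.6,-8],[18,-9.5,-8],[21.6,-11.4,-8],[25.2,-13.3,-8],[28.8,-15.2,-8],[32.4,-17.1,-8],[36,-19,-8]],"yaw":[0,0,0,0,3,6,9,12,15,18,21,21]}' 0 20
```

```text
t: 1.3
tool_pos: [0.4682, -0.2003, 0.276]
eef_rot: [-3.141, -0.015, 0.0]
wrist_force: [1.5, -0.2, 0.2]
grip_width: 0.0003
finger_force: 0.0
```

```bash
python3 -m handwheel '{"linear":[[1.5,-2,3],[3,-4,6],[4.5,-5.5,9],[5.1,-6.1,12],[5.1,-6.1,15],[5.1,-6.1,15.6],[5.1,-6.1,15.6],[5.1,-6.1,15.6]],"yaw":[0,0,0,0,0,0,0,0]}'
python3 - <<'E'
from plant import robot
import cv2,numpy as np
a=[cv2.resize(robot.read_camera(n)["pixels"][y:y+130,x:x+190],None,fx=2,fy=2,interpolation=2) for n,x,y in(("top",180,150),("side",180,140))]
cv2.imwrite("pics/near.png",np.hstack([cv2.resize(i,(400,300)) for i in a])[:,:,::-1]);s=robot.sense();print(s["tool_pos"],s["wrist_force"])
E
```

```text
t: 2.1
tool_pos: [0.5182, -0.1407, 0.1215]
eef_rot: [3.141, 0.017, 0.002]
wrist_force: [0.5, 0.2, 0.8]
grip_width: -0.0001
finger_force: 0.0
[ 0.51841869 -0.14085501  0.12177492] [ 0.01338922  1.22400282 -0.17070515]
```

View pics/near.png

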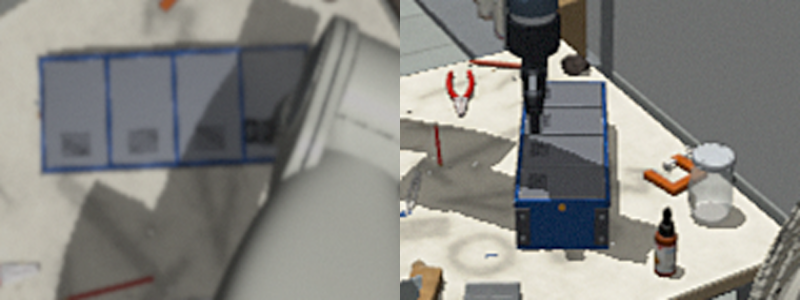

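The fingertips hang over lid 4's ribbed patch at crop (262,132) in the top view and (535,130) in the side view. I'll lower them gently.

```bash
python3 -m handwheel '{"linear":[[0,0,1.5],[0,0,3],[0,0,3.7],[0,0,3.9],[0,0,3.9],[0,0,4.1],[0,0,4.1],[0,0,4.2],[0,0,4.2],[0,0,4.2]],"yaw":[0,0,0,0,0,0,0,0,0,0]}'
```

```text
t: 3.2
tool_pos: [0.5177, -0.1403, 0.0782]
eef_rot: [3.141, 0.018, 0.0]
wrist_force: [-0.1, 0.1, 0.4]
grip_width: -0.0001
finger_force: 0.0
```

```bash
python3 -m handwheel '{"linear":[[0,0,0.1],[0,0,0.2],[0,0,0.2]],"yaw":[0,0,0]}'; python3 -m handwheel '{"linear":[[0,0,0.1],[0,0,0.2],[0,0,0.2]],"yaw":[0,0,0]}'
```

```text
t: 3.5
tool_pos: [0.5176, -0.1402, 0.076]
eef_rot: [-3.141, -0.018, 0.0]
wrist_force: [0.4, 0.1, -0.2]
grip_width: -0.0
finger_force: 0.0
t: 3.8
tool_pos: [0.5176, -0.1402, 0.074]
eef_rot: [-3.141, -0.018, 0.0]
wrist_force: [-0.2, -1.0, -0.2]
grip_width: 0.0
finger_force: 0.0
```

```bash
python3 -m handwheel '{"linear":[[0,0,0.1],[0,0,0.2],[0,0,0.2]],"yaw":[0,0,0]}'
python3 - <<'E'
from plant import robot
import cv2,numpy as np
c=robot.read_camera("side")["pixels"];s=robot.sense();print(s["tool_pos"],s["wrist_force"],s["moment"])
cv2.imwrite("pics/p4.png",cv2.resize(c[165:265,220:320],(600,600),interpolation=2)[:,:,::-1])
E
```

```text
t: 4.1
tool_pos: [0.5176, -0.1402, 0.072]
eef_rot: [-3.141, -0.018, 0.0]
wrist_force: [0.0, -0.0, -0.2]
grip_width: 0.0001
finger_force: 0.0
[ 0.5176837 -0.1402124  0.0721023] [-1.13395402  0.57729927 -0.08952201] [ 0.01034221  0.02473907 -0.00563542]
```

View pics/p4.png

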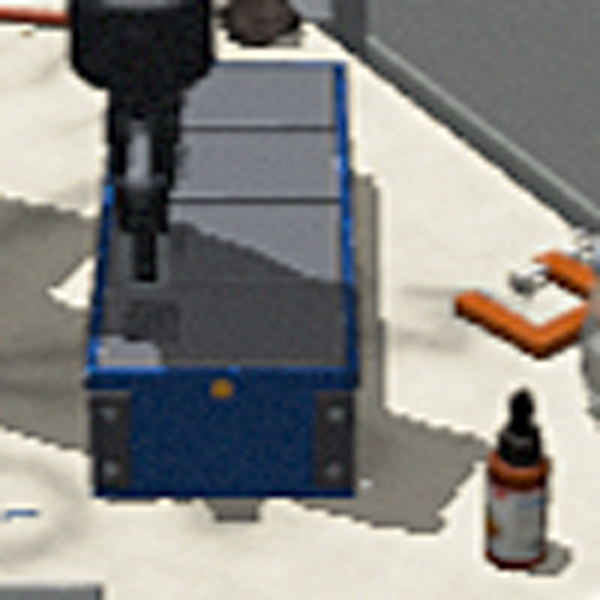

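The fingertip is seen at side pixel (244,211), while the TCP should project near (244,221). There is still no force, so the tip is either higher or further left than reported. I'll take an enhanced pair of views to settle which.

Run:
```python
from plant import robot
from h import *
a=[]
for n,x,y in(("top",265,175),("side",215,180)):
    c=robot.read_camera(n);print(n,proj(c,robot.sense()["tool_pos"]))
    w=cv2.resize(c["pixels"][y:y+60,x:x+60],(400,400),interpolation=2);a.append((255*(w/255.)**.5).astype('uint8'))
cv2.imwrite("pics/p5.png",np.hstack(a)[:,:,::-1])
```

```text
top [311.8494596  208.88451579]
side [243.78974731 220.83019319]
```

View pics/p5.png

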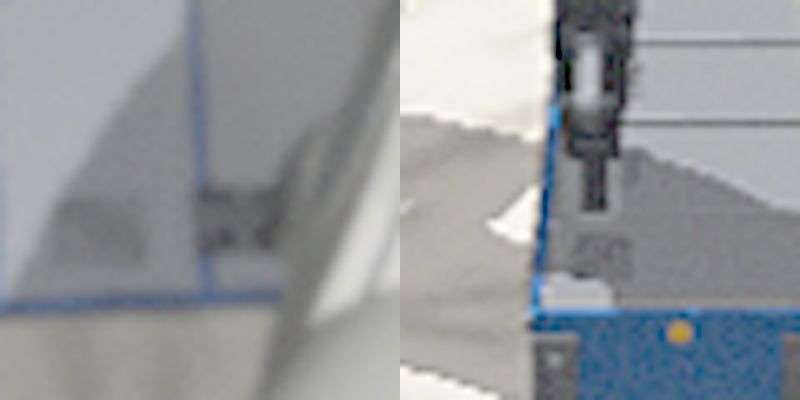

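The fingers show at top pixel (295–306, 208) and the tip at side pixel (244,211.8).

Run:
```python
import pickle;from h import *
d=pickle.load(open("cams.pkl","rb"));T,S=d["top"],d["side"]
for u in (296,300,303,306): print(u,*[np.round(x,3) for x in tri(T,(u,208),S,(244.1,211.8))])
from plant import robot
from scipy.spatial.transform import Rotation as R
s=robot.sense();print(s["joints"].round(3),s["tool_pos"],R.from_rotvec(s["eef_rot"]).as_matrix().round(3))
```

```text
296 [ 0.519 -0.096  0.079] 0.005
300 [ 0.519 -0.106  0.085] 0.003
303 [ 0.519 -0.114  0.09 ] 0.002
306 [ 0.519 -0.121  0.095] 0.002
[-0.421  0.302 -0.244  1.024  0.     2.709] [ 0.5177319  -0.14025441  0.07220278] [[ 1.     0.011  0.   ]
 [ 0.011 -1.    -0.   ]
 [ 0.     0.    -1.   ]]
```

Both views put the tip near (0.519, -0.107, 0.097), while the tool reads (0.518, -0.140, 0.072). That is a consistent bias of about +33 mm in y and +25 mm in z. I'll lift a little, shift sideways and check again.

```bash
python3 -m handwheel '{"linear":[[0,0,-1.5],[0,1.6,-1.5],[0,3.3,-1.5],[0,3.3,-1.5],[0,3.3,-1.5]],"yaw":[0,0,0,0,0]}'
python3 - <<'E'
from plant import robot
from h import *
a=[]
for n,x,y in(("top",265,175),("side",215,180)):
    c=robot.read_camera(n);print(n,proj(c,robot.sense()["tool_pos"]))
    w=cv2.resize(c["pixels"][y:y+60,x:x+60],(400,400),interpolation=2);a.append((255*(w/255.)**.5).astype('uint8'))
cv2.imwrite("pics/p6.png",np.hstack(a)[:,:,::-1])
E
```

```text
t: 4.75
tool_pos: [0.5177, -0.1741, 0.0865]
eef_rot: [-3.141, -0.015, 0.001]
wrist_force: [0.6, 0.4, -0.3]
grip_width: -0.0001
finger_force: 0.0
top [324.6868926  208.38212106]
side [243.10804408 222.48502998]
```

View pics/p6.png

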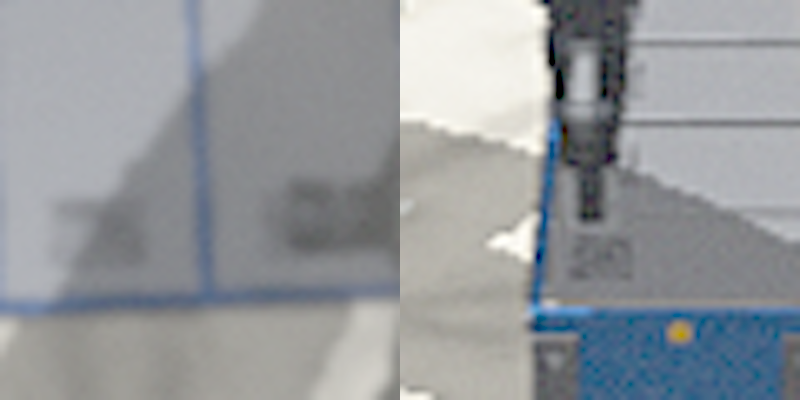

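The fingers now cover lid 4's patch: their left edge is at top pixel (308,208) and the tip at side pixel (244,213), about 27 mm above it. The bias is about (0, +35, +21) mm. I'll lower the tip, watching the force.

```bash
python3 -m handwheel '{"linear":[[0,0,0.8],[0,0,1.4],[0,0,1.8],[0,0,2.0],[0,0,2.0]],"yaw":[0,0,0,0,0]}';for i in 1 2; do python3 -m handwheel '{"linear":[[0,0,0.1],[0,0,0.2],[0,0,0.2]],"yaw":[0,0,0]}' | grep -E "pos|wrist"; done
```

```text
t: 5.35
tool_pos: [0.5179, -0.173, 0.0668]
eef_rot: [-3.141, -0.018, 0.001]
wrist_force: [0.4, 0.8, 0.5]
grip_width: -0.0001
finger_force: 0.0
tool_pos: [0.5181, -0.1732, 0.0652]
wrist_force: [0.3, 0.3, -0.3]
tool_pos: [0.518, -0.1732, 0.063]
wrist_force: [-0.1, -1.1, -0.6]
```

```bash
python3 -m handwheel '{"linear":[[0,0,0.1],[0,0,0.2],[0,0,0.2]],"yaw":[0,0,0]}' | grep -E "pos|wrist"; python3 -m handwheel '{"linear":[[0,0,0.1],[0,0,0.2],[0,0,0.2]],"yaw":[0,0,0]}' | grep -E "pos|wrist"
```

```text
tool_pos: [0.518, -0.1732, 0.061]
wrist_force: [0.1, -0.5, -0.2]
tool_pos: [0.518, -0.1732, 0.059]
wrist_force: [0.9, -0.6, -0.3]
```

```bash
python3 -m handwheel '{"linear":[[0,0,0.1],[0,0,0.2],[0,0,0.2]],"yaw":[0,0,0]}' | grep -E "pos|wrist"
python3 - <<'E'
from plant import robot
from h import *
c=robot.read_camera("side");g=c["pixels"][205:226,234:256].mean(2).astype(int);print(g)
E
```

```text
tool_pos: [0.518, -0.1732, 0.057]
wrist_force: [0.2, -0.3, 0.3]
[[130 105  55  40  49  53  59  94 111  97  70  48  48  26  33  30 103 138
  130 128 125 126]
 [132 103  65  49  33  26  39  57  66  60  49  26  28  25  46  42  62  82
  111 140 130 134]
 [132 106  61  49  38  15  22  37  43  43  24  22  17  21  56  66  60  64
   75  76  78 111]
 [131  95  49  47  28  23  23  32  39  43  31  15  20  14  54  71  69  69
   69  66  61  75]
 [132 100  44  45  40  26  10  31  31  40  22  17  14  34  64  73  67  71
   64  68  67  67]
 [118  81  39  50  47  33  11  28  12  21  14  17  22  27  62  73  71  67
   70  68  68  68]
 [122  74  34  57  53  27  22  25  35  34  29  26  17  34  65  71  72  72
   66  69  71  73]
 [122  81  43  52  48  28  13  22  28  23  26  26  17  38  63  64  66  65
   64  66  68  63]
 [113  68  46  73  82  55  45  38  16  21  19  24  43  59  67  69  70  71
   69  71  69  67]
 [103  45  37  61  79  70  87  68  12  17  18  39  79  82  70  68  70  69
   67  68  68  70]
 [108  63  33  61  72  72  91  66  17  26  16  31  80  87  58  60  69  72
   69  70  73  65]
 [191  75  39
[... 217 characters left out ...]
6  30  74  81  43  49  72  71
   70  69  70  68]
 [107  33  43  60  73  65  85  69  18  21  19  23  73  84  44  55  68  67
   65  69  70  67]
 [ 72  37  47  62  71  64  86  71  13  22  15  23  77  86  50  57  74  72
   68  69  71  71]
 [ 72  41  45  62  70  66  88  83  61  46  48  47  79  85  46  52  72  71
   70  68  66  70]
 [ 57  44  53  64  71  68  71  83  79  76  83  75  77  75  68  68  68  71
   69  70  66  67]
 [ 59  48  73  74  67  72  69  72  74  71  76  72  69  69  67  69  69  65
   70  68  71  65]
 [ 43  34  62  66  71  66  71  67  68  69  68  66  68  66  71  71  68  73
   68  67  73  71]
 [ 81  64  88  93  68  71  76  74  81  77  76  80  80  82  80  82  82  84
   76  83  80  81]]
```

The tip's lower edge is now at side row 221.5, so contact must be very close. I'll continue in 1–2 mm steps.

```bash
for i in 1; do python3 -m handwheel '{"linear":[[0,0,0.1],[0,0,0.1],[0,0,0.1]],"yaw":[0,0,0]}' | grep -E "pos|wrist"; done;  python3 -m handwheel '{"linear":[[0,0,0.1],[0,0,0.1],[0,0,0.1]],"yaw":[0,0,0]}' | grep -E "pos|wrist"
```

```text
tool_pos: [0.5181, -0.1732, 0.0562]
wrist_force: [0.3, -0.9, 0.2]
tool_pos: [0.5181, -0.1732, 0.0551]
wrist_force: [0.8, -0.3, 0.5]
```

```bash
python3 -m handwheel '{"linear":[[0,0,0.1],[0,0,0.1],[0,0,0.1]],"yaw":[0,0,0]}' | grep -E "pos|wrist";  python3 -m handwheel '{"linear":[[0,0,0.1],[0,0,0.1],[0,0,0.1]],"yaw":[0,0,0]}' | grep -E "pos|wrist"
```

```text
tool_pos: [0.5181, -0.1732, 0.0541]
wrist_force: [0.5, 0.8, 0.2]
tool_pos: [0.5181, -0.1732, 0.0532]
wrist_force: [-0.4, 0.1, 0.0]
```

```bash
python3 -m handwheel '{"linear":[[0,0,0.1],[0,0,0.1],[0,0,0.1]],"yaw":[0,0,0]}' | grep -E "pos|wrist";  python3 -m handwheel '{"linear":[[0,0,0.1],[0,0,0.1],[0,0,0.1]],"yaw":[0,0,0]}' | grep -E "pos|wrist"
python3 - <<'E'
from plant import robot
from h import *
c=robot.read_camera("side");g=c["pixels"][214:230,236:256].mean(2).astype(int);print(g);print(robot.sense()["joint_efforts"])
E
```

```text
tool_pos: [0.5181, -0.1732, 0.0522]
wrist_force: [-0.4, 0.0, 0.0]
tool_pos: [0.5181, -0.1732, 0.0511]
wrist_force: [0.9, -1.0, 0.9]
[[ 38  66  65  39  11  19  18  26  27  24  12  51  76  71  72  70  71  70
   71  69]
 [ 28  56  71  57  81  68  13  17  25  27  55  73  66  65  67  70  71  66
   67  71]
 [ 48  61  74  72  88  71  17  20  17  32  75  87  53  51  72  70  68  70
   68  69]
 [ 40  60  71  71  90  68  13  20  17  25  76  87  48  56  69  70  71  68
   65  73]
 [ 37  53  70  71  93  69  13  15  21  26  76  79  41  54  69  72  73  70
   71  65]
 [ 41  60  70  66  85  72  15  21  19  23  75  80  38  57  71  67  70  69
   68  72]
 [ 50  63  68  72  87  69  18  26  17  20  77  85  52  58  71  71  70  66
   69  66]
 [ 48  58  72  70  86  68  10  20  23  26  78  90  50  54  67  69  71  67
   68  71]
 [ 52  61  65  70  84  70  21  12  14  16  72  87  63  64  68  68  67  69
   72  70]
 [ 74  80  70  68  76  82  65  70  69  70  81  81  69  68  70  69  70  71
   72  68]
 [ 58  71  68  68  69  66  71  70  72  69  70  70  69  72  65  67  70  68
   68  70]
 [ 70  73  70  73  73  76  77  78  73  76  80  83  78  81  82  81  82  82
   82  81]
 [ 89 102  99 101 107  86  57  63  60  62  63  65  60  62  60  59  64  61
   63  64]
 [ 42  51  56  51  59  45  41  38  42  39  44  46  37  44  40  41  48  42
   37  38]
 [ 38  42  39  31  39  42  41  41  40  38  45  37  39  40  40  38  39  39
   39  52]
 [ 37  36  33  35  31  45  38  43  40  46  39  41  44  40  40  38  45  39
   36  73]]
[-1.57788891e-03 -5.74536574e+01  3.03739464e+01 -5.83538877e-04
  3.37812743e-06 -1.70406520e-05]
```

Run:
```python
from plant import robot
from h import *
c=robot.read_camera("top");print(c["pixels"][200:218,300:332].mean(2).astype(int))
import pickle
p=pickle.load(open("cams.pkl","rb"))["top"]["pixels"];print(p[200:218,300:332].mean(2).astype(int))
```

```text
[[ 76  75  75  77  77  76  77  76  76  79  78  79  79  78  77  81  77  79
   76  62  50  45  50  57  66  73  76  75  68  60  50  46]
 [ 78  76  76  78  74  77  75  74  73  74  74  74  76  76  75  77  78  73
   69  57  46  48  52  58  68  72  73  69  67  57  50  52]
 [ 74  76  75  75  77  75  66  64  64  63  66  67  68  71  72  68  69  64
   60  49  48  47  50  59  67  69  68  66  60  54  50  57]
 [ 76  76  77  75  71  67  58  51  50  51  51  50  56  61  57  57  55  53
   47  48  47  50  52  60  69  70  67  63  58  53  55  62]
 [ 74  76  74  76  69  64  52  44  44  42  45  44  52  52  52  46  46  41
   40  39  44  48  52  60  67  66  65  64  58  59  61  68]
 [ 77  77  76  73  67  63  49  46  47  47  44  46  47  51  48  45  43  40
   40  42  43  48  55  59  62  63  66  64  61  63  68  67]
 [ 76  77  76  72  65  59  49  50  54  53  46  48  48  52  51  49  46  44
   42  40  43  46  49  54  59  60  63  62  66  66  67  66]
 [ 75  75  75  72  64  58  49  52  55  54  50  47  49  51  50  50  45  41
   39  38  42  47  48  52  54  57  59  61  63  65  65  65]
 [ 72  75  77  73  67  59  54  52  5
[... 2989 characters left out ...]
5 125 116 107 102 123 153 170 173]
 [126 125 126 124 117 109 104 104 101 100  99 101 102 106 108 107 107 112
  119 122 123 124 124 124 123 120 110 102 121 150 168 172]
 [124 128 129 124 121 116 117 117 116 116 117 115 116 120 120 117 119 121
  123 122 124 126 124 124 123 121 117 110 119 146 166 171]
 [126 125 126 124 124 123 124 123 124 122 123 126 124 124 124 125 124 124
  125 127 125 124 124 119 122 121 119 110 113 140 161 169]
 [124 123 124 121 123 120 122 121 119 122 122 122 120 122 121 121 121 123
  124 125 122 121 118 113 112 112 112 103 106 135 156 168]
 [117 113 114 110 107 109 108 106 107 107 110 110 109 109 108 109 110 112
  113 116 114 110 107 101  98  97  94  92 101 126 154 166]]
```

In the top view the fingers span columns 306–320, on lid 4, with x centred. The tip is safely over the lid, so I'll continue down in small steps.

```bash
python3 -m handwheel '{"linear":[[0,0,0.1],[0,0,0.2],[0,0,0.2]],"yaw":[0,0,0]}' | grep -E "pos|wrist"
```

```text
tool_pos: [0.518, -0.1732, 0.049]
wrist_force: [-0.2, -0.1, 0.8]
```

```bash
python3 -m handwheel '{"linear":[[0,0,0.1],[0,0,0.2],[0,0,0.2]],"yaw":[0,0,0]}' | grep -E "pos|wrist"
```

```text
tool_pos: [0.518, -0.1732, 0.047]
wrist_force: [-0.4, -1.2, -0.8]
```

```bash
python3 -m handwheel '{"linear":[[0,0,0.1],[0,0,0.2],[0,0,0.2]],"yaw":[0,0,0]}' | grep -E "pos|wrist"
python3 - <<'E'
from plant import robot
from h import *
c=robot.read_camera("side");print(c["pixels"][216:230,236:256].mean(2).astype(int))
E
```

```text
tool_pos: [0.5181, -0.1732, 0.0451]
wrist_force: [0.4, 0.4, 0.0]
[[ 48  60  74  47   5  16  25  18  18  19   6  52  56  58  71  70  68  71
   66  67]
 [ 29  59  71  69  82  68  16  18  17  26  69  80  43  51  69  67  69  71
   66  69]
 [ 40  47  72  66  89  70  14  23  20  26  78  79  41  55  70  71  71  68
   70  68]
 [ 45  59  70  74  84  72  16  28  20  23  78  82  43  55  72  69  67  71
   66  68]
 [ 47  59  70  67  87  74  11  18  23  30  74  81  51  56  72  65  73  69
   71  70]
 [ 46  57  70  69  85  73  12  20  17  27  78  84  43  55  66  74  70  70
   69  71]
 [ 55  61  72  68  85  70  20  16  23  23  78  84  63  67  69  68  68  67
   69  65]
 [ 74  79  69  66  83  70  26  19  23  19  73  86  66  68  68  66  70  70
   66  68]
 [ 61  72  67  67  85  79  37  30  22  37  78  84  68  70  70  65  68  70
   66  70]
 [ 71  75  74  70  81  88  92  96  93  97  94  91  82  79  78  83  77  82
   83  81]
 [ 86 103 103 102  85  62  70  70  66  70  62  64  63  64  65  62  64  66
   60  62]
 [ 43  53  54  53  45  49  42  39  42  42  42  46  43  39  48  41  43  43
   38  45]
 [ 32  38  38  35  41  39  35  44  38  42  40  39  41  41  43  37  47  37
   35  47]
 [ 38  35  36  35  43  46  46  38  49  45  39  44  41  39  43  43  44  41
   36  68]]
```

The dark block I took for the fingers in the top view is the patch plus the finger's shadow. So the reported y is right and the only bias is in z: the real tip is about 38 mm higher than reported, and all the side views fit that. I'll go back to y = -0.139 and press there, expecting contact near reported z = 0.042.

```bash
python3 -m handwheel '{"linear":[[0,0,-1],[0,-1.7,-1],[0,-3.4,-1],[0,-3.4,-1],[0,-3.4,-0.4],[0,-3.4,-0.2],[0,-3.4,-0.2],[0,-3.4,-0.1],[0,-3.4,-0.1],[0,-3.4,0],[0,-3.4,0],[0,-3.4,0]],"yaw":[0,0,0,0,0,0,0,0,0,0,0,0]}'
```

```text
t: 10.95
tool_pos: [0.5177, -0.1393, 0.0452]
eef_rot: [-3.141, -0.018, 0.0]
wrist_force: [0.1, 0.4, 0.2]
grip_width: -0.0001
finger_force: 0.0
```

```bash
python3 -m handwheel '{"linear":[[0,0,0.1],[0,0,0.1],[0,0,0.1]],"yaw":[0,0,0]}' | grep -E "pos|wrist"
```

```text
tool_pos: [0.5177, -0.1393, 0.0443]
wrist_force: [-0.5, 0.2, 2.0]
```

```bash
python3 -m handwheel '{"linear":[[0,0,0.1],[0,0,0.1],[0,0,0.1]],"yaw":[0,0,0]}' | grep -E "pos|wrist"
```

```text
tool_pos: [0.5178, -0.1394, 0.0442]
wrist_force: [-3.7, 0.5, 11.6]
```

```bash
python3 -m handwheel '{"linear":[[0,0,0.1],[0,0,0.1],[0,0,0.1]],"yaw":[0,0,0]}' | grep -E "pos|wrist"
```

```text
tool_pos: [0.5178, -0.1394, 0.0441]
wrist_force: [-7.5, 2.3, 22.4]
```

Lid 4 is firm at 22 N, with contact at reported z = 0.0443. On to lid 3.

```bash
python3 -m handwheel '{"linear":[[0,0,-1.5],[0,-3,-1.5],[0,-6,-1.5],[0,-8.8,-1.5],[0,-8.8,-1.5],[0,-8.8,-0.7],[0,-8.8,-0.4],[0,-8.8,-0.3],[0,-8.8,-0.2],[0,-8.8,-0.1],[0,-8.8,-0.1],[0,-8.8,-0.1]],"yaw":[0,0,0,0,0,0,0,0,0,0,0,0]}'
```

```text
t: 13.05
tool_pos: [0.5165, -0.0518, 0.0442]
eef_rot: [3.141, 0.016, 0.001]
wrist_force: [-6.0, 1.2, 14.1]
grip_width: -0.0003
finger_force: 7.0
```

```bash
python3 -m handwheel '{"linear":[[0,0,0.1],[0,0,0.1],[0,0,0.1]],"yaw":[0,0,0]}' | grep -E "pos|wrist"
```

```text
tool_pos: [0.5166, -0.0519, 0.0441]
wrist_force: [-9.1, 2.5, 24.6]
```

Lid 3 is firm too. On to lid 2.

```bash
python3 -m handwheel '{"linear":[[0,0,-1.5],[0,-3,-1.5],[0,-6,-1.5],[0.1,-8.8,-1.5],[0.1,-8.8,-1.5],[0.1,-8.8,-0.7],[0.1,-8.8,-0.4],[0.1,-8.8,-0.3],[0.1,-8.8,-0.2],[0.1,-8.8,-0.1],[0.1,-8.8,-0.1],[0.1,-8.8,-0.1]],"yaw":[0,0,0,0,0,0,0,0,0,0,0,0]}'
```

```text
t: 14.55
tool_pos: [0.5169, 0.0367, 0.0432]
eef_rot: [-3.141, -0.017, -0.001]
wrist_force: [-0.5, -0.1, -0.8]
grip_width: 0.0003
finger_force: 0.0
```

```bash
python3 -m handwheel '{"linear":[[0,0,0.1],[0,0,0.1],[0,0,0.1]],"yaw":[0,0,0]}' | grep -E "pos|wrist"
```

```text
tool_pos: [0.5169, 0.0367, 0.0423]
wrist_force: [0.3, 0.0, 0.8]
```

```bash
python3 -m handwheel '{"linear":[[0,0,0.1],[0,0,0.2],[0,0,0.2]],"yaw":[0,0,0]}' | grep -E "pos|wrist"
```

```text
tool_pos: [0.5169, 0.0368, 0.0402]
wrist_force: [1.1, -0.5, 1.9]
```

```bash
python3 -m handwheel '{"linear":[[0,0,0.1],[0,0,0.2],[0,0,0.2]],"yaw":[0,0,0]}' | grep -E "pos|wrist"
```

```text
tool_pos: [0.5168, 0.0368, 0.0381]
wrist_force: [1.0, -0.9, 1.7]
```

```bash
python3 -m handwheel '{"linear":[[0,0,0.1],[0,0,0.2],[0,0,0.2]],"yaw":[0,0,0]}' | grep -E "pos|wrist"
```

```text
tool_pos: [0.5166, 0.0368, 0.036]
wrist_force: [0.6, 0.4, 1.6]
```

Lid 2 yields at about 2 N, 8 mm below the rim. I'll push it open.

```bash
python3 -m handwheel '{"linear":[[0,0,0.2],[0,0,0.4],[0,0,0.6],[0,0,0.8],[0,0,1.0],[0,0,1.2],[0,0,1.4],[0,0,1.6],[0,0,1.8],[0,0,1.8]],"yaw":[0,0,0,0,0,0,0,0,0,0]}'
python3 - <<'E'
from plant import robot
from h import *
c=robot.read_camera("side")
cv2.imwrite("pics/p7.png",cv2.resize(c["pixels"][150:250,210:310],(600,600),interpolation=2)[:,:,::-1])
E
```

```text
t: 16.75
tool_pos: [0.5163, 0.0368, 0.0177]
eef_rot: [-3.141, -0.018, 0.001]
wrist_force: [-0.0, 0.6, 0.1]
grip_width: -0.0003
finger_force: 0.0
```

View pics/p7.png

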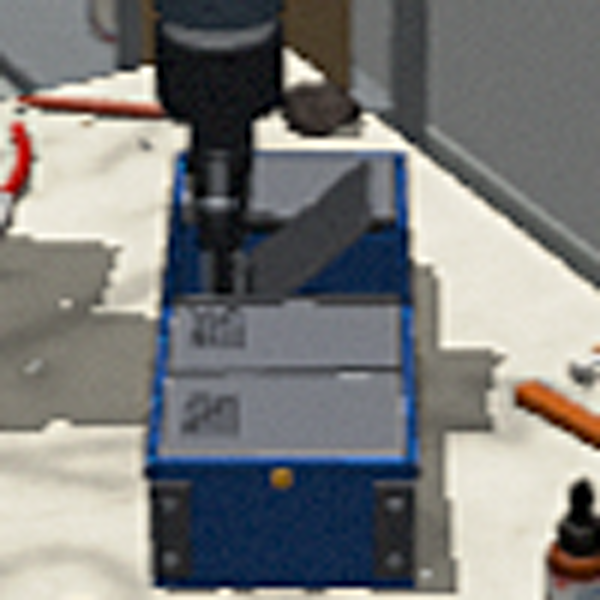

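Lid 2 stands open: its far edge rises to crop (370,165), while the others are flush. I'll push another 7 mm for margin, then withdraw straight up.

```bash
python3 -m handwheel '{"linear":[[0,0,0.2],[0,0,0.4],[0,0,0.6],[0,0,0.7],[0,0,0.7],[0,0,0.7]],"yaw":[0,0,0,0,0,0]}' | grep -E "pos|wrist"
```

```text
tool_pos: [0.5165, 0.0368, 0.011]
wrist_force: [0.1, 0.6, 0.7]
```

```bash
python3 -m handwheel '{"linear":[[0,0,-0.5],[0,0,-1.5],[0,0,-3],[0,0,-5],[0,0,-8],[0,0,-11],[0,0,-14],[0,0,-17],[0,0,-18],[0,0,-18],[0,0,-18]],"yaw":[0,0,0,0,0,0,0,0,0,0,0]}'
python3 - <<'E'
import pickle
from plant import robot
from h import *
c=robot.read_camera("side");s=robot.sense();print(s["tool_pos"],s["dq"].round(3))
# predicted far edge of lid2 (centre y=.038, near-side y -.0035) for angles, for check in view
for a in (.7,.8,.9,1.0): print(a,proj(c,[.556+.0645*np.cos(a),-.003,.077+.0645*np.sin(a)]).round(1))
cv2.imwrite("pics/p8.png",c["pixels"][:,:,::-1])
print(c["pixels"][168:186,262:282].mean(2).astype(int))
E
```

```text
t: 18.5
tool_pos: [0.5163, 0.0368, 0.1905]
eef_rot: [-3.141, -0.018, 0.001]
wrist_force: [1.0, -0.3, 0.6]
grip_width: 0.0002
finger_force: 0.0
[0.51614834 0.03676878 0.19009205] [-0.001  0.007 -0.004  0.001 -0.001  0.001]
0.7 [271.7 188.1]
0.8 [270.4 186.8]
0.9 [269.  185.7]
1.0 [267.4 184.7]
[[ 47  48  52  55  56  55  39   1  82 108 100  95  85  76  63  66  68  70
   70  98]
 [ 55  54  56  59  65  40  11  31 191 248 174  60  64  68  63  67  68  64
   67  98]
 [ 53  54  50  65  49  40  55  87 134 212 245 180  78  59  58  62  66  64
   75  97]
 [ 44  50  39  50  98 122 119 114 186 234 238 237 206 117  44  60  67  66
   75 138]
 [ 23  19  46  89 109 112 110 104 188 233 229 233 236 242 176  44  56  66
   62 105]
 [228 231 231 229 227 226 225 221 228 229 226 228 231 240 243 167  36  52
   65  80]
 [240 244 244 243 243 240 232 234 242 240 237 239 240 241 248 247 210 123
   51  76]
 [113 114 114 115 117 128 119 113 136 130 130 131 132 124 130 159 217 216
  120  57]
 [114 112 114 111 113  84  50  66 104 116 113 115 116  85  46 115 210 242
  236 171]
 [125 126 132 135 103  56  53  67 110 130 123 127 127  97  45 116 211 239
  238 240]
 [127 131 125  95  63  47  65  68 109 133 126 128 132  93  63 109 192 231
  226 233]
 [132 126  94  54  52  54  55  66 107 130 129 128 129  92  75 111 188 231
  223 223]
 [130 106  57  52  55  54  55  65 114 129 124 127 133  93  65 104 188 230
  220 223]
 [113  68  49  54  53  55  63  65 106 129 123 127 134  96  71 105 190 231
  223 223]
 [ 75  54  55  59  57  62  60  67 109 131 126 124 129 102  78 104 191 234
  223 224]
 [ 52  53  59  56  53  57  55  70 108 131 129 128 132 103  83 101 189 232
  226 223]
 [ 53  55  53  55  57  55  63  71 111 134 128 127 130 101  76  89 192 238
  227 226]
 [ 54  61  58  61  61  56  56  68 112 134 133 132 135 107  85  70 182 239
  228 226]]
```

The lid's free edge is at column 269.5, about 0.87 rad, and the hand is well clear.

```bash
python3 -c "
from plant import robot
print(robot.sign_off())"
```

```text
the job is handed in; nothing more can be done
None
```

Lid 2 rocked at about 2 N and I left it open at roughly 0.87 rad (50°). I pressed lids 3 and 4 to under 25 N and both stayed firm; I didn't need to test lid 1. The arm is clear, nothing was grasped, I kept it away from the bystanders (not re-checked at the end), and the job is handed in with no verdict shown.

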